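Fit the splined cog on the drive hub and lock the drive

TASK

Slide the aluminium cog, toothed flange down, onto the drive unit's splined hub, turning it so that its one wide groove meets the hub's one wide spline and it goes fully home on the hub's shoulder. Then reach into the round well in the unit's top and turn the sunken knob clockwise to its stop to lock the drive. Leave the cog seated and the carton, parts bin and wrench where they are.

Things in the scene. Friction and masses are not known exactly. Their poses are not given: they have to be found in the camera images.
- cog: Aluminium cog, about 0.35 kg, flat on the table, boss up. Toothed flange 112 mm across, 14 mm thick. Through bore with six grooves at 60 degrees: five 10 mm wide, one master groove 17 mm wide. Origin: bore axis at the underside; z up; x points out through the middle of the master groove. A 14 x 5 mm rib on the flange's top, 40 mm from the axis, is in line with the master groove.
- cog_boss (a point): Top centre of the cog's boss, on the bore axis 46 mm above the cog's underside, axes as the cog. The boss is square, 58 x 58 mm, and rises 32 mm above the flange; grip it across two facing flats (they face the cog's +-x and +-y). Bore: lands 18 mm, groove bottoms 23.5 mm from the axis.
- drive_unit: Grey housing fixed to the table, 180 (x) x 330 (y) x 100 mm high. Origin: centre of its underside. The hub stands on its top at y = +85 mm; the knob's well is sunk into its top at y = -85 mm.
- hub_seat (a point): Hub axis at the top of its shoulder (steel disc, radius 36 mm), 108 mm above the table. With the cog home its underside rests here and its origin is at this point. z up; x points out through the middle of the wide master spline. The cog fits at one angle only, cog x along this x, with about 5 degrees play; at a wrong angle it stays about 30 mm high on the spline tops.
- hub_tip (a point): Tip of the hub, 44 mm above the seat, axes as hub_seat. Core radius 16 mm; six splines, radius 22 mm, from the seat to 30 mm above it, five 6 mm wide and the master 13 mm (the top 5 mm 3 mm narrower as lead-in); above them a plain nose tapering to 10 mm radius. Cog play about 2 mm sideways at core and spline flanks. A stiff brake holds the hub (turns only above about 1.2 N m).
- lock_knob (a joint): Turn of the black-barred lock knob, rad: 0 = bar along the unit's x axis, grows clockwise seen from above, stop at 1.571; it starts between 0.1 and 0.35. Light friction, about 0.06 N m, stays where it is left.
- knob_grip (a point): On the knob's vertical axis near mid-height of its grip bar, 72 mm above the table; x lies along the bar and turns with it. Bar 50 mm long, 14 mm thick, 30 mm high, its top 12 mm above this point; below it a base disc of radius 27 mm, its top 18 mm below this point. It stands centred in an open round well 100 mm wide, 55 mm deep; the bar's top is 16 mm below the unit's top face.
- carton: Loose cardboard carton, bystander, 100 x 70 x 60 mm, origin under its centre.
- parts_bin: Loose yellow open parts bin with washers, bystander, 130 x 100 x 50 mm, origin under its centre.
- wrench: Loose steel wrench, bystander, 180 mm long, lying flat, length along its x axis.

How it is judged:
On the way, in this order (a step that is already met when the one before it is completed fails the run):
1. the cog is fully home on the hub (z of cog in the frame of hub_seat between -0.003 and 0.003 m and horizontal distance between cog and hub_seat below 0.004 m and angle between the x axis of cog and the x axis of hub_seat, either way round below 0.15 rad and angle between cog's own z axis and vertical below 0.05 rad), for 0.2 s.
2. the lock knob is turned clockwise to its stop (value of joint lock_knob above 1.4 rad), for 0.2 s.
At the end, for the whole second after the job is handed in: The cog rests on the hub's shoulder (within 3 mm in height, 4 mm sideways, 0.15 rad of the master spline, tilted less than 0.05 rad, flange down) and is still, and the knob is at 1.4 rad or more (stop at 1.571) (all of step 1 and linear speed of cog below 0.02 m/s and value of joint lock_knob above 1.4 rad); the robot touches nothing.
It fails at once if the carton is moved more than 30 mm (distance of carton from where it was at the start of the episode above 0.03 m).
It fails at once if the parts bin is moved more than 30 mm (distance of parts_bin from where it was at the start of the episode above 0.03 m).
It fails at once if the wrench is moved more than 30 mm (distance of wrench from where it was at the start of the episode above 0.03 m).
It also fails if it takes over 61 s, if anything falls off the work surface, if the arm or the gripper's body presses on something with over 40 N, if the wrist force passes 120 N, or if a joint passes its speed limit or range.

ROBOT

A 6-joint arm with a two-finger parallel gripper is mounted at the origin on the work surface. World frame = base frame: x ahead of the robot, y to its left, z up, the work surface at z = 0. Lengths are in m, angles in rad, forces in N, time in s.
With the tool pointing down it reaches from about 0.35 to 0.875 m from the base axis. Payload 4.2 kg.
Tool frame: the origin (TCP) lies midway between the tips of the shut fingers; the grasp point (between the pads) lies 19 mm behind it; z points along the fingers, y is the line along which they close (so a half turn about z gives the same grasp; the last joint's range is limited). The gripper opens to 87 mm and grips with 3 to 60 N. Pads are 19 mm wide; open, the fingers measure 117 mm over their backs; the gripper's body (75 mm by 190 mm) begins 51 mm behind the grasp point.
Start: joints at [-0.906, 0.385, 0.008, 0, -1.194, -0.259], TCP at [0.247, -0.574, 0.223] pointing down, gripper open.
Joint ranges: [-3.14, 3.14], [-1.21, 2.06], [-1.07, 1.41], [-3.16, 2.05], [-2.99, -0.16], [-3.1, 3.1]. Speed limits (rad/s): [2.79, 2.79, 3.14, 3.14, 3.14, 3.14].

INTERFACE

Orientations are given as a rotation vector (axis times angle).
In Python, from plant import ctrl gives the robot as it stands.
- The arm moves only by the tool hand_motion, called by a JSON object that holds its "api" and its "payload". Schema: {"type":"object","properties":{"motion":{"type":"array","items":{"type":"object","properties":{"tx":{"type":"number"},"ty":{"type":"number"},"tz":{"type":"number"},"rz":{"type":"number"}},"additionalProperties":false},"minItems":1,"maxItems":12},"jaw":{"type":"number"},"grip_force":{"type":"number"},"only":{"type":"string"},"quiet":{"type":"boolean"},"lines":{"type":"string"}},"required":["motion"],"additionalProperties":false}. motion is a list of rows, 1 to 12 of them, each an object with the fields tx, ty, tz (the shift in m), rz (a turn about the tool's z in rad); a field left out counts as zero; each row shifts and turns the commanded pose from where the row before left it, along the tool's axes as they then stand; what a row does not reach is not made up. A row lasts 1/12 s, in which the tool goes at most 0.0417 m and 0.125 rad, less where a joint would pass 70% of its speed; a pose out of reach is approached as far as the arm can. jaw is the opening from 0.0 (shut) to 1.0 (fully open), set as the call begins (left out keeps the last). The fingers move at their own pace and stop on an object; grip_force is the grip in N (left out, the last holds). Time passes only in rows, so rows that do not move let the fingers close. The tool returns the time, the measured TCP pose, the force, the opening and the grip force at its end. only (a regular expression) keeps the lines of the reply that match it, lines (a string "A,B") keeps lines A to B, and quiet returns only ok. Input that does not fit is refused with a message, and nothing moves.
- ctrl.sense(): the state, without advancing time (a new reading comes with each control period).
- ctrl.grab_frame(name): name is "scene" or "top"; returns the picture (384x512x3 uint8, red, green, blue); there is no depth.
- ctrl.camera_info(name): a dict with "vertical_fov" (degrees; the focal length in pixels is half the picture's height over the tangent of half this angle, whatever the lens; pixels are square), "cx", "cy" (the principal point, pixels), "extrinsics" (4x4, takes a point from world to camera coordinates). Camera axes: x right, y up, looking along -z (the intrinsics and any distortion apply to the point x, -y, -z); pixel columns grow to the right and rows downward; lengths in m; the calibration is good to about 2 mm. A picture is of the moment at which its call begins. camera_info takes no time and is no camera call.
- ctrl.job_done(): hands the job in; it is judged then, once.
The state is a dict: "t": time; "joint_pos": joint angles; "joint_vel": joint speeds; "joint_torque": joint torques, N m; "ee_pos": TCP position; "eef_rot": TCP orientation; "contact_force": force on the tool from outside, world axes, zero at the start; "wrist_torque": the same for the moment, N m; "grip_width": opening from 0.0 (shut) to 1.0 (fully open); "finger_force": force on a finger pad.
Only numpy, scipy, OpenCV 4.12 (cv2) and the standard library are available. Lean on these libraries where they do the work, as an engineer would, in place of code of your own. Each camera call takes 0.05 s, during which the arm holds its last target. There are 200 camera calls.

## Working session

There is one attempt and no reset: what is moved stays moved. The work goes in short steps, Python scripts to look and compute and a tool call to move; the robot and the scene stay as the last step left them, time stands still between calls to the robot, and variables do not carry over. Pictures are saved under pics/ and viewed, at most 10 in all, crops included, and the job is handed in when it is done.

```bash
ls; mkdir -p pics; python3 - <<'E'
from plant import ctrl
import cv2,numpy as np
for n in("scene","top"):
    f=ctrl.grab_frame(n); cv2.imwrite(f"pics/{n}0.png",cv2.resize(f[:,:,::-1],None,fx=1.5,fy=1.5,interpolation=cv2.INTER_CUBIC))
    c=ctrl.camera_info(n); print({k:(np.round(v,4).tolist() if not isinstance(v,str) else v) for k,v in c.items()})
s=ctrl.sense();print(s)
E
```

```text
pics
plant.py
{'vertical_fov': 44.8181, 'cx': 255.6126, 'cy': 191.9883, 'extrinsics': [[-0.8126, 0.5829, 0.0029, 0.4426], [-0.3689, -0.5181, 0.7717, 0.2061], [0.4513, 0.626, 0.636, -1.6476], [0.0, 0.0, 0.0, 1.0]]}
{'vertical_fov': 47.6251, 'cx': 253.944, 'cy': 181.0042, 'extrinsics': [[-0.0036, -1.0, 0.0077, 0.1138], [0.9994, -0.0033, 0.0337, -0.6066], [-0.0336, 0.0078, 0.9994, -1.1626], [0.0, 0.0, 0.0, 1.0]]}
{'t': 0.1, 'joint_pos': array([-9.06423945e-01,  3.85467003e-01,  6.79595102e-03, -4.26080318e-04,
       -1.19396425e+00, -2.58576654e-01]), 'joint_vel': array([ 0.0013679 , -0.00120366,  0.00364354,  0.00068551,  0.00125892,
        0.00123393]), 'joint_torque': array([-1.93551808e-03, -3.91688883e+01,  1.87933213e+01,  4.23204884e+00,
        1.34286174e-02, -9.58354804e-05]), 'ee_pos': array([ 0.24652171, -0.57376919,  0.22159103]), 'eef_rot': array([ 6.32722350e-01, -3.07674211e+00, -2.86306782e-03]), 'contact_force': array([ 0.00575682, -0.3828613 ,  0.68275742]), 'wrist_torque': array([-0.06719988,  0.0083419 ,  0.02789757]), 'finger_force': 0.0, 'grip_width': 1.001999097428834}
```

View pics/scene0.png

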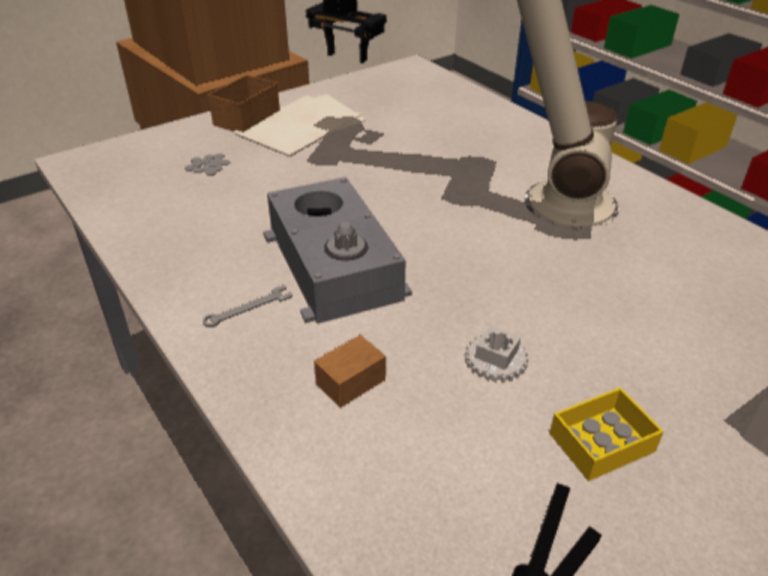

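View pics/top0.png

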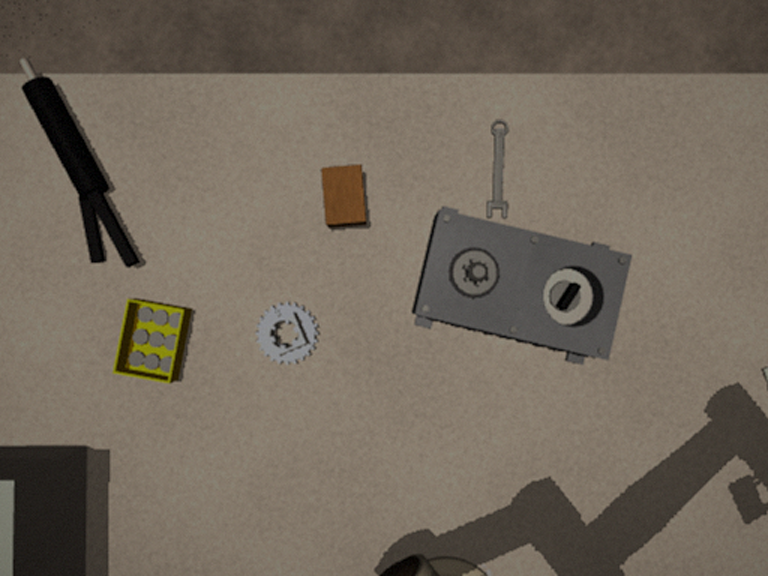

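The scene shot shows the cog at (497,356), the hub at (346,240) and the well at (319,203). In the top shot the cog is at (288,333), the hub at (475,271) and the knob at (568,296). Both sets are in 1.5x pixels. Next I'll enlarge these spots.

```bash
python3 - <<'E'
from plant import ctrl
import cv2,numpy as np
T=ctrl.grab_frame("top");S=ctrl.grab_frame("scene")
np.save("T.npy",T);np.save("S.npy",S)
def crop(im,c,r,w,h,k):
    return cv2.resize(im[r:r+h,c:c+w,::-1],(w*k,h*k),interpolation=cv2.INTER_CUBIC)
# top cog c 167..217 r 197..247 ; scale 8
a=np.hstack([crop(T,167,197,50,50,8),crop(T,292,156,50,50,8)])
cv2.imwrite("pics/a.png",a)
b=np.hstack([crop(S,306,214,50,50,8),crop(S,206,135,50,50,8)])
k=np.hstack([crop(T,355,173,50,50,4),crop(S,190,115,50,50,4),crop(T,275,130,100,50,4)])
cv2.imwrite("pics/b.png",np.vstack([b,k]))
E
```

```text
(no output)
```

View pics/a.png

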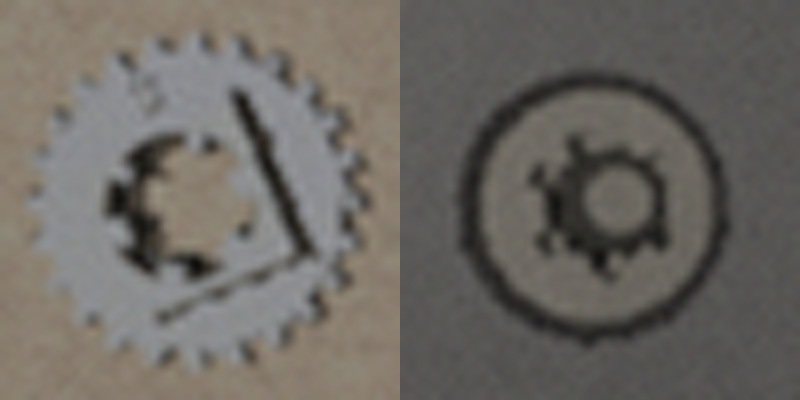

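View pics/b.png

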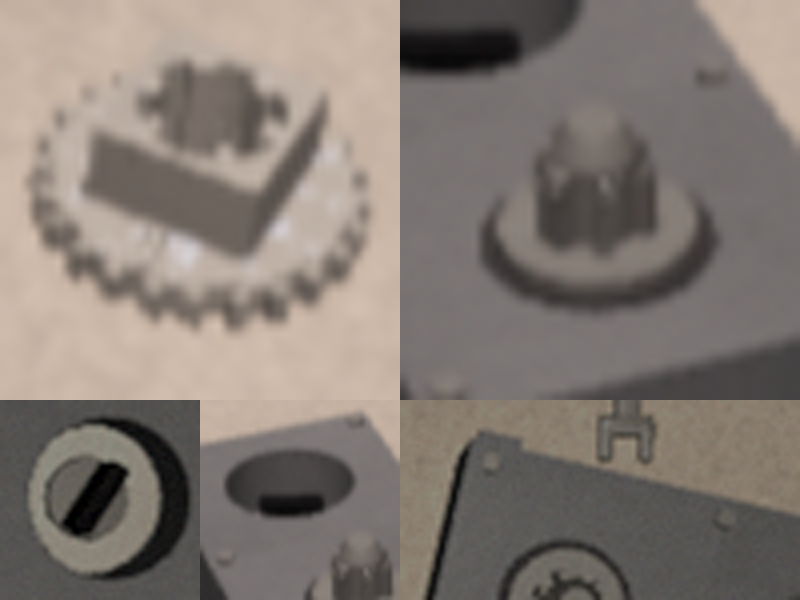

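Top crop: the cog flange is centred near (200,202) and its rib mark is at (145,90), up and to the left. The boss corners are at (232,95), (300,250) and (158,315). The hub disc is at (599,205) and the nose at (615,200). In the scene crop the boss corners are at (90,130), (250,190) and (325,95), and the knob bar runs across the well. I'll fit poses from these points.

```bash
cat > h.py <<'E'
import numpy as np, cv2
from scipy.optimize import least_squares
from plant import ctrl
CI={n:ctrl.camera_info(n) for n in("top","scene")}
def proj(n,P):
    c=CI[n];E=np.array(c["extrinsics"]);P=np.atleast_2d(P)
    q=P@E[:3,:3].T+E[:3,3];f=192/np.tan(np.radians(c["vertical_fov"])/2)
    return np.c_[c["cx"]+f*q[:,0]/-q[:,2],c["cy"]-f*q[:,1]/-q[:,2]]
def px(uv,c,r,k,ou=0,ov=0): # crop pixel -> image pixel
    uv=np.atleast_2d(uv).astype(float);return (uv-[ou,ov]+.5)/k-.5+[c,r]
def tri(a,b):
    s=least_squares(lambda p:np.r_[proj("top",p)[0]-a,proj("scene",p)[0]-b],[.6,0,.05]);return s.x,np.abs(s.fun).max()
def atz(n,uv,z):
    return least_squares(lambda p:proj(n,[p[0],p[1],z])[0]-uv,[.6,0]).x
E
python3 - <<'E'
from h import *
np.set_printoptions(precision=4,suppress=True)
ta=px([[232,95],[300,250],[158,315]],167,197,8); sa=px([[90,130],[250,190],[325,95]],306,214,8)
def c(p,a): t=p[3]+np.radians(a);return np.c_[p[0]+.041*np.cos(t),p[1]+.041*np.sin(t),np.full(len(a),p[2])]
f=lambda p:np.r_[proj("top",c(p,[-45,225,135]))-ta,proj("scene",c(p,[-45,45,135]))-sa].ravel()
s=least_squares(f,[.55,.2,.046,.43]);print("cog boss",s.x,np.degrees(s.x[3]),s.fun.round(1))
print("flange c",atz("top",px([200,202],167,197,8)[0],.014),"rib",atz("top",px([145,90],167,197,8)[0],.019))
for nm,a,b in(("tip",(615,200),(602,108)),("shoulder",(599,205),(598,222))):
    print(nm,*tri(px(a,292,156,8,400,0)[0],px(b,206,135,8,400,0)[0]))
tk=lambda u:px(u,355,173,4,0,400)[0]; sk=lambda u:px(u,190,115,4,200,400)[0]
print("rim",*tri(tk((109,497)),sk((290,483))),"bar",*tri(tk((96,498)),sk((292,505))))
a,b=atz("top",tk((70,528)),.084),atz("top",tk((118,468)),.084);print(a,b,np.degrees(np.arctan2(*(b-a)[::-1])),np.linalg.norm(a-b))
# unit corners (top 1.5x picture) 
u=[atz("top",(np.array(q)+.5)/1.5-.5,.1) for q in((443,208),(631,255),(608,359),(418,313))];print(np.array(u),np.mean(u,0))
print("shoulder@.108",atz("top",px((599,205),292,156,8,400,0)[0],.108),"tip@.152",atz("top",px((615,200),292,156,8,400,0)[0],.152),"rim@.1",atz("top",tk((109,497)),.1))
for n in CI:
    E=np.array(CI[n]["extrinsics"]);print(n,-E[:3,:3].T@E[:3,3])
E
```

```text
cog boss [0.499  0.2783 0.038  0.4109] 23.54551476411884 [ 0.8 -1.   1.1 -0.  -1.5  0.8 -0.   0.1  0.6  0.8 -0.2 -0.7]
flange c [0.4983 0.279 ] rib [0.5358 0.2966]
tip [ 0.6026 -0.0396  0.1536] 0.09265407983764362
shoulder [ 0.6032 -0.0429  0.1028] 0.15204842286840403
rim [ 0.5636 -0.2081  0.0932] 0.13126268729865842 bar [ 0.5633 -0.2061  0.0735] 0.38721145744378305
[ 0.5439 -0.1858] [ 0.5816 -0.2167] -39.28056590590731 0.04878010112234534
[[ 0.7098  0.0091]
 [ 0.6305 -0.3035]
 [ 0.4583 -0.2625]
 [ 0.5355  0.0517]] [ 0.5835 -0.1263]
shoulder@.108 [ 0.6027 -0.0419] tip@.152 [ 0.6028 -0.04  ] rim@.1 [ 0.5634 -0.2059]
top [0.5676 0.1209 1.1814]
scene [1.1793 0.8801 0.8876]
```

Heights and sizes check out: tip 0.154, shoulder 0.103, rim 0.093, bar length 49 mm. Next I'll rectify the views onto level planes around the hub and cog to read the angles.

```bash
cat > rect.py <<'E'
from h import *
def rect(n,im,x,y,z,half,N=300):
    g=np.linspace(1,-1,N)*half
    X,Y=np.meshgrid(x+g,y+g,indexing="ij")  # rows: +x up, cols: +y left
    m=proj(n,np.c_[X.ravel(),Y.ravel(),np.full(X.size,z)]).reshape(N,N,2).astype(np.float32)
    o=cv2.remap(im,m[...,0],m[...,1],cv2.INTER_CUBIC)
    g=cv2.cvtColor(o,cv2.COLOR_RGB2GRAY);lo,hi=np.percentile(g,[1,99]);return np.clip((g-lo)/(hi-lo+1e-6)*255,0,255).astype(np.uint8)
E
python3 - <<'E'
from rect import *
T=np.mean([ctrl.grab_frame("top") for _ in range(6)],0).astype(np.float32);S=np.mean([ctrl.grab_frame("scene") for _ in range(6)],0).astype(np.float32)
np.save("T.npy",T);np.save("S.npy",S)
h=[rect(n,I,.6027,-.041,.136,.03) for n,I in(("top",T),("scene",S))]
c=[rect(n,I,.4985,.279,.046,.04) for n,I in(("top",T),("scene",S))]
cv2.imwrite("pics/r.png",np.vstack([np.hstack(h),np.hstack(c)]))
E
```

```text
(no output)
```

View pics/r.png

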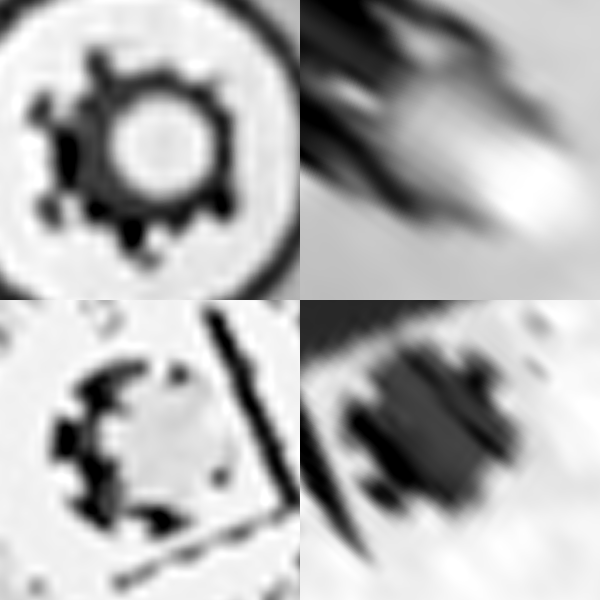

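Cog: the master groove and rib both point up and to the left, at about 24–25°. The hub's spline phase can't be read reliably by eye, so I'll fit a simple rendered model over all angles.

```bash
cat > hubfit.py <<'E'
from h import *
T=np.load("T.npy").astype(float).mean(2);S=np.load("S.npy").astype(float).mean(2)
def surf():
    P=[];N=[];d=.0004
    def add(p,n): P.append(p);N.append(np.broadcast_to(n,p.shape))
    def box(w,z0,z1,a): # spline: sides, outer, top
        R=np.array([[np.cos(a),-np.sin(a),0],[np.sin(a),np.cos(a),0],[0,0,1]])
        r=np.arange(.015,.022,d);z=np.arange(z0,z1,d);y=np.arange(-w/2,w/2+d/2,d)
        A,B=[q.ravel() for q in np.meshgrid(r,z)]
        for s in(1,-1): add(np.c_[A,np.full(A.size,s*w/2),B]@R.T,R@[0,s,0])
        A,B=[q.ravel() for q in np.meshgrid(y,z)];add(np.c_[np.sqrt(.022**2-A**2),A,B]@R.T,R@[1,0,0])
        A,B=[q.ravel() for q in np.meshgrid(r,y)];add(np.c_[A,B,np.full(A.size,z1)]@R.T,R@[0,0,1])
    for i in range(6):
        w=.013 if i==0 else .006;box(w,0,.025,i*np.pi/3);box(w-.003,.025,.030,i*np.pi/3)
    th=np.arange(0,2*np.pi,.015)
    def ring(r,z,nr,nz):
        for a,b in zip(r,z): add(np.c_[a*np.cos(th),a*np.sin(th),np.full(th.size,b)],np.c_[nr*np.cos(th),nr*np.sin(th),np.full(th.size,nz)])
    z=np.arange(0,.030,d);ring(np.full(z.size,.016),z,1,0)
    z=np.arange(.030,.044,d);ring(.016-(z-.03)*6/14,z,.92,.39)
    r=np.arange(0,.010,d);ring(r,np.full(r.size,.044),0,1)
    r=np.arange(.016,.036,d);ring(r,np.zeros(r.size),0,1)
    return np.vstack(P),np.vstack(N)
P0,N0=surf()
def cost(x,y,yaw,n,img,K=4,full=False):
    c,s=np.cos(yaw),np.sin(yaw);R=np.array([[c,-s,0],[s,c,0],[0,0,1]])
    P=P0@R.T+[x,y,.108];Nn=N0@R.T
    E=np.array(CI[n]["extrinsics"]);dep=-(P@E[2,:3]+E[2,3])
    u0=np.floor(proj(n,[x,y,.125])[0]).astype(int)-17
    uv=np.floor((proj(n,P)-u0+.5)*K).astype(int);ok=((uv>=0)&(uv<35*K)).all(1)
    idx=uv[ok,1]*35*K+uv[ok,0];o=np.argsort(-dep[ok],kind="stable")
    F=np.c_[np.ones(ok.sum()),Nn[ok],np.abs(Nn[ok][:,:2]),(np.hypot(*P0[ok][:,:2].T)<.0225)&(P0[ok][:,2]<.03)&(N0[ok][:,2]<.5)]
    B=np.zeros((35*K*35*K,F.shape[1]));B[idx[o]]=F[o]
    B=B.reshape(35,K,35,K,-1).mean((1,3)).reshape(35*35,-1)
    m=B[:,0]>.97;y_=img[u0[1]:u0[1]+35,u0[0]:u0[0]+35].ravel()[m]
    w,*_=np.linalg.lstsq(B[m],y_,rcond=None);r=y_-B[m]@w
    return (r**2).mean()/y_.var()
E
cat > fit.py <<'E'
from hubfit import *
pos={"top":(.6027,-.041),"scene":(.6027,-.041)}
for n,I in(("top",T),("scene",S)):
    # per-view xy offset first (mean over phases), then scan
    best=[]
    for dx in np.arange(-.004,.0041,.002):
        for dy in np.arange(-.004,.0041,.002):
            best.append((min(cost(.6027+dx,-.041+dy,a,n,I,3) for a in np.radians(np.arange(0,360,30))),dx,dy))
    best.sort();_,dx,dy=best[0];print(n,best[0])
    A=np.arange(0,360,4);c=np.array([cost(.6027+dx,-.041+dy,np.radians(a),n,I) for a in A])
    globals()["c_"+n]=c;o=np.argsort(c)[:10];print([(int(A[i]),round(c[i],3)) for i in o],c.max())
t=c_top+c_scene;o=np.argsort(t)[:12];print([(int(A[i]),round(t[i],3)) for i in o])
E
time python3 fit.py
```

```text
top (np.float64(0.18612392098531177), np.float64(0.0), np.float64(0.0))
[(4, np.float64(0.128)), (8, np.float64(0.137)), (308, np.float64(0.17)), (248, np.float64(0.172)), (304, np.float64(0.181)), (0, np.float64(0.186)), (188, np.float64(0.195)), (252, np.float64(0.196)), (244, np.float64(0.204)), (192, np.float64(0.208))] 0.41322366360063595
scene (np.float64(0.14166032084709862), np.float64(0.004), np.float64(0.004))
[(4, np.float64(0.128)), (0, np.float64(0.14)), (304, np.float64(0.153)), (300, np.float64(0.155)), (356, np.float64(0.156)), (8, np.float64(0.157)), (240, np.float64(0.16)), (244, np.float64(0.165)), (308, np.float64(0.167)), (236, np.float64(0.168))] 0.3611902638963161
[(4, np.float64(0.256)), (8, np.float64(0.295)), (0, np.float64(0.326)), (304, np.float64(0.334)), (308, np.float64(0.337)), (248, np.float64(0.348)), (244, np.float64(0.369)), (188, np.float64(0.373)), (300, np.float64(0.383)), (184, np.float64(0.393)), (252, np.float64(0.395)), (12, np.float64(0.4))]
real	0m34.026s
user	1m34.494s
sys	0m6.542s
```

Both views independently give hub yaw ≈ 4–5°. Next I'll work out the tool headings and the move to the cog, gripping across its ±y flats to clear the rib.

```bash
cat > go.py <<'E'
import sys,numpy as np
from scipy.spatial.transform import Rotation as Ro
from plant import ctrl
# usage: go.py x y z yheading_deg -> tool-frame delta (in present axes) and turn
s=ctrl.sense();R=Ro.from_rotvec(s["eef_rot"]).as_matrix();p=s["ee_pos"]
yh=np.degrees(np.arctan2(R[1,1],R[0,1]))
print("t %.2f"%s["t"],"tcp",p.round(4),"yhead %.1f"%yh,"tilt z",R[:,2].round(3),"q1 %.2f q6 %.2f"%(s["joint_pos"][0],s["joint_pos"][5]),"F",s["contact_force"].round(1),"M",s["wrist_torque"].round(2),"w %.3f"%s["grip_width"])
if len(sys.argv)>1:
    x,y,z,h=map(float,sys.argv[1:5]);d=R.T@(np.array([x,y,z])-p);t=(yh-h+90)%180-90
    print("tool delta",d.round(4),"turn about z %.3f rad"%np.radians(t),"(alt %.3f)"%np.radians(t-180*np.sign(t)))
E
python3 go.py .4985 .279 .15 114.5;python3 - <<'E'
from hubfit import *
for n,I,d in(("top",T,0),("scene",S,.004)):
    print(n,[(a,round(cost(.6027+d,-.041+d,np.radians(a),n,I),3)) for a in range(0,12,1)])
E
```

```text
t 0.80 tcp [ 0.2467 -0.5742  0.2226] yhead 113.2 tilt z [ 0. -0. -1.] q1 -0.91 q6 -0.26 F [-0.2 -0.2 -0.9] M [ 0.04 -0.05 -0.  ] w 1.003
tool delta [-0.5681  0.6846  0.0726] turn about z -0.022 rad (alt 3.120)
top [(0, np.float64(0.186)), (1, np.float64(0.152)), (2, np.float64(0.147)), (3, np.float64(0.133)), (4, np.float64(0.128)), (5, np.float64(0.121)), (6, np.float64(0.124)), (7, np.float64(0.128)), (8, np.float64(0.137)), (9, np.float64(0.153)), (10, np.float64(0.173)), (11, np.float64(0.194))]
scene [(0, np.float64(0.14)), (1, np.float64(0.132)), (2, np.float64(0.134)), (3, np.float64(0.132)), (4, np.float64(0.128)), (5, np.float64(0.132)), (6, np.float64(0.141)), (7, np.float64(0.151)), (8, np.float64(0.157)), (9, np.float64(0.161)), (10, np.float64(0.171)), (11, np.float64(0.182))]
```
Hub yaw 5°. Hub at (0.6027,-0.041).

{"api": "hand_motion", "payload": {"motion": [{"tx": -0.0237, "ty": 0.0285}, {"tx": -0.0237, "ty": 0.0285}, {"tx": -0.0237, "ty": 0.0285}, {"tx": -0.0237, "ty": 0.0285}, {"tx": -0.0237, "ty": 0.0285}, {"tx": -0.0237, "ty": 0.0285}, {"tx": -0.0237, "ty": 0.0285}, {"tx": -0.0237, "ty": 0.0285}, {"tx": -0.0237, "ty": 0.0285}, {"tx": -0.0237, "ty": 0.0285}, {"tx": -0.0237, "ty": 0.0285}, {"tx": -0.0237, "ty": 0.0285}], "jaw": 1.0}}

```text
t: 1.8
ee_pos: [0.3732, -0.146, 0.223]
eef_rot: [-0.633, 3.076, -0.001]
contact_force: [0.8, -0.3, -0.6]
grip_width: 0.995
finger_force: 0.0
```

{"api": "hand_motion", "payload": {"motion": [{"tx": -0.0237, "ty": 0.0285}, {"tx": -0.0237, "ty": 0.0285}, {"tx": -0.0237, "ty": 0.0285}, {"tx": -0.0237, "ty": 0.0285}, {"tx": -0.0237, "ty": 0.0285}, {"tx": -0.0237, "ty": 0.0285}, {"tx": -0.0237, "ty": 0.0285}, {"tx": -0.0237, "ty": 0.0285}, {"tx": -0.0237, "ty": 0.0285}, {"tx": -0.0237, "ty": 0.0285}, {"tx": -0.0237, "ty": 0.0285}, {"tx": -0.0237, "ty": 0.0285}]}}

```text
t: 2.8
ee_pos: [0.4995, 0.2807, 0.2227]
eef_rot: [-0.634, 3.077, 0.0]
contact_force: [0.4, -0.2, 0.6]
grip_width: 1.002
finger_force: 0.0
```

```bash
python3 go.py .4985 .279 .1 114.5
```

```text
t 2.80 tcp [0.4995 0.2807 0.2227] yhead 113.3 tilt z [ 0.  0. -1.] q1 0.79 q6 -1.96 F [ 0.4 -0.2  0.6] M [-0.02 -0.06 -0.03] w 1.002
tool delta [ 0.0017 -0.0011  0.1227] turn about z -0.021 rad (alt 3.120)
```

{"api": "hand_motion", "payload": {"motion": [{"tx": 0.0017, "ty": -0.0011, "tz": 0.035, "rz": -0.021}, {"tz": 0.035}, {"tz": 0.035}, {"tz": 0.035}, {"tz": 0.025}, {"tz": 0.015}, {"tz": 0.015}, {"tz": 0.01}, {}]}}

```text
t: 3.55
ee_pos: [0.4977, 0.2767, 0.0159]
eef_rot: [0.665, -3.068, 0.002]
contact_force: [-1.0, 0.0, 0.4]
grip_width: 0.999
finger_force: 0.0
```

```bash
python3 go.py .4985 .279 .017 114.5
```

```text
t 3.55 tcp [0.4977 0.2767 0.0159] yhead 114.5 tilt z [-0.002 -0.002 -1.   ] q1 0.79 q6 -1.94 F [-1.   0.   0.4] M [-0.01 -0.01  0.05] w 0.999
tool delta [-0.0017  0.0018 -0.0011] turn about z -0.001 rad (alt 3.141)
```

{"api": "hand_motion", "payload": {"motion": [{}, {}, {}, {}, {}, {}], "jaw": 0.0, "grip_force": 40}}

```text
t: 4.05
ee_pos: [0.4986, 0.278, 0.0185]
eef_rot: [-0.666, 3.068, 0.002]
contact_force: [-2.0, 2.3, 3.6]
grip_width: 0.676
finger_force: 40.0
```

```bash
python3 go.py
```

```text
t 4.05 tcp [0.4986 0.278  0.0185] yhead 114.5 tilt z [ 0.002  0.002 -1.   ] q1 0.79 q6 -1.94 F [-2.   2.3  3.6] M [ 0.79  0.57 -0.02] w 0.676
```

{"api": "hand_motion", "payload": {"motion": [{"tz": -0.01}, {"tz": -0.03}, {"tz": -0.035}, {"tz": -0.035}, {"tz": -0.035}, {"tz": -0.035}, {}]}}

```text
t: 4.63
ee_pos: [0.5013, 0.2787, 0.2057]
eef_rot: [-0.664, 3.057, 0.008]
contact_force: [2.0, 1.5, -1.6]
grip_width: 0.678
finger_force: 40.0
```

```bash
python3 go.py .6027 -.041 .198 95
```

```text
t 4.63 tcp [0.5013 0.2787 0.2057] yhead 114.5 tilt z [ 0.012  0.008 -1.   ] q1 0.79 q6 -1.94 F [ 2.   1.5 -1.6] M [ 0.27 -0.31 -0.  ] w 0.678
tool delta [ 0.0405 -0.3329  0.0065] turn about z 0.341 rad (alt -2.801)
```

{"api": "hand_motion", "payload": {"motion": [{"tx": 0.004, "ty": -0.0333}, {"tx": 0.004, "ty": -0.0333}, {"tx": 0.004, "ty": -0.0333}, {"tx": 0.004, "ty": -0.0333}, {"tx": 0.004, "ty": -0.0333}, {"tx": 0.004, "ty": -0.0333}, {"tx": 0.004, "ty": -0.0333}, {"tx": 0.004, "ty": -0.0333}, {"tx": 0.004, "ty": -0.0333}, {"tx": 0.004, "ty": -0.0333}, {"rz": 0.12}, {"rz": 0.12}]}}

```text
t: 5.63
ee_pos: [0.5982, -0.0451, 0.1956]
eef_rot: [0.277, -3.125, -0.0]
contact_force: [-0.3, 0.1, -4.2]
grip_width: 0.679
finger_force: 40.0
```

{"api": "hand_motion", "payload": {"motion": [{"rz": 0.101}, {}, {}]}}

```text
t: 5.88
ee_pos: [0.5985, -0.0429, 0.1964]
eef_rot: [0.138, -3.136, -0.0]
contact_force: [0.7, 1.1, -4.3]
grip_width: 0.678
finger_force: 40.0
```

```bash
python3 go.py .6027 -.041 .175 95
python3 - <<'E'
from plant import ctrl
import cv2,numpy as np
from h import *
print(proj("top",[.6027,-.041,.19]),proj("scene",[.6027,-.041,.19]))
o=[]
for n in("top","scene"):
    f=ctrl.grab_frame(n);np.save(n[0].upper()+"1.npy",f);u=proj(n,[.6027,-.041,.19])[0].astype(int)
    c,r=u[0]-33,max(u[1]-40,0);print(n,c,r);o.append(cv2.resize(f[r:r+80,c:c+66,::-1],None,fx=6,fy=6,interpolation=cv2.INTER_CUBIC))
cv2.imwrite("pics/over.png",np.hstack(o))
E
```

```text
t 5.88 tcp [ 0.5985 -0.0429  0.1964] yhead 95.0 tilt z [-0.003 -0.    -1.   ] q1 0.20 q6 -1.68 F [ 0.7  1.1 -4.3] M [-0.03  0.    0.02] w 0.678
tool delta [-0.0044  0.0015  0.0214] turn about z 0.001 rad (alt -3.141)
[[321.46450727 180.01473614]] [[229.99743446 136.8416523 ]]
top 288 140
scene 196 96
```

View pics/over.png

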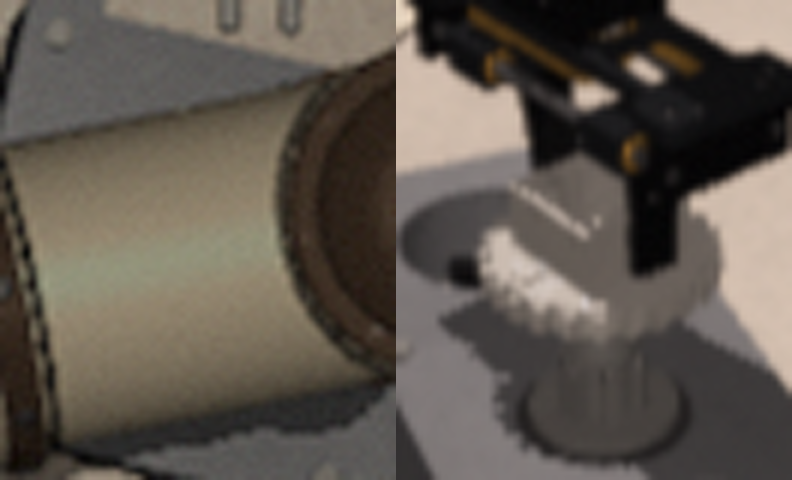

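Seen from the scene camera, the cog hangs level above the hub with its flange at (600,270). The arm blocks the top view. I'll centre it and lower over the nose.

{"api": "hand_motion", "payload": {"motion": [{"tx": -0.0044, "ty": 0.0015}, {}, {}]}}

```text
t: 6.23
ee_pos: [0.6041, -0.0404, 0.1975]
eef_rot: [0.136, -3.139, -0.0]
contact_force: [-0.4, -0.0, -4.1]
grip_width: 0.679
finger_force: 40.0
```

```bash
python3 go.py .6027 -.041 .16 95
```

```text
t 6.23 tcp [ 0.6041 -0.0404  0.1975] yhead 95.0 tilt z [-0.  0. -1.] q1 0.20 q6 -1.68 F [-0.4 -0.  -4.1] M [-0.03  0.02 -0.02] w 0.679
tool delta [ 0.0014 -0.0005  0.0375] turn about z -0.000 rad (alt 3.141)
```

{"api": "hand_motion", "payload": {"motion": [{"tx": 0.0008, "ty": -0.0004, "tz": 0.012}, {"tz": 0.012}, {"tz": 0.01}, {}, {}, {}]}}

```text
t: 6.73
ee_pos: [0.6037, -0.0412, 0.1641]
eef_rot: [-0.135, 3.138, -0.001]
contact_force: [0.5, -0.3, -4.3]
grip_width: 0.678
finger_force: 40.0
```

```bash
python3 go.py .6027 -.041 .16 95
```

```text
t 6.73 tcp [ 0.6037 -0.0412  0.1641] yhead 94.9 tilt z [ 0.001 -0.    -1.   ] q1 0.20 q6 -1.68 F [ 0.5 -0.3 -4.3] M [-0.02 -0.    0.  ] w 0.678
tool delta [0.001  0.0003 0.0041] turn about z -0.001 rad (alt 3.141)
```

{"api": "hand_motion", "payload": {"motion": [{"tx": 0.0007, "ty": 0.0003, "tz": 0.003}, {"tz": 0.003}, {"tz": 0.003}, {"tz": 0.003}, {}, {}]}}

```text
t: 7.23
ee_pos: [0.6022, -0.041, 0.1512]
eef_rot: [0.135, -3.138, 0.0]
contact_force: [0.5, -0.4, -4.1]
grip_width: 0.677
finger_force: 40.0
```

```bash
python3 go.py .6027 -.041 .1265 95
```

```text
t 7.23 tcp [ 0.6022 -0.041   0.1512] yhead 94.9 tilt z [-0.001 -0.    -1.   ] q1 0.20 q6 -1.68 F [ 0.5 -0.4 -4.1] M [-0.01 -0.03  0.03] w 0.677
tool delta [-0.0005 -0.      0.0247] turn about z -0.001 rad (alt 3.140)
```

{"api": "hand_motion", "payload": {"motion": [{"tz": 0.004}, {"tz": 0.004}, {"tz": 0.004}, {"tz": 0.004}, {"tz": 0.003}, {}, {}]}}

```text
t: 7.82
ee_pos: [0.6024, -0.041, 0.1322]
eef_rot: [0.135, -3.138, 0.0]
contact_force: [-0.2, 0.0, -4.5]
grip_width: 0.68
finger_force: 40.0
```

```bash
python3 go.py .6027 -.041 .1265 95
```

```text
t 7.82 tcp [ 0.6024 -0.041   0.1322] yhead 94.9 tilt z [-0. -0. -1.] q1 0.20 q6 -1.68 F [-0.2  0.  -4.5] M [-0.04  0.17 -0.06] w 0.680
tool delta [-0.0003 -0.      0.0057] turn about z -0.001 rad (alt 3.140)
```

{"api": "hand_motion", "payload": {"motion": [{"tz": 0.002}, {"tz": 0.002}, {"tz": 0.0015}, {"tz": 0.001}, {}, {}]}}

```text
t: 8.32
ee_pos: [0.6023, -0.041, 0.1266]
eef_rot: [0.135, -3.139, 0.0]
contact_force: [-3.0, 0.1, -0.0]
grip_width: 0.678
finger_force: 40.0
```

```bash
python3 go.py .6027 -.041 .1265 95
```

```text
t 8.32 tcp [ 0.6023 -0.041   0.1266] yhead 94.9 tilt z [-0. -0. -1.] q1 0.20 q6 -1.68 F [-3.   0.1 -0. ] M [ 0.13  0.82 -0.02] w 0.678
tool delta [-0.0004 -0.      0.0001] turn about z -0.001 rad (alt 3.140)
```

{"api": "hand_motion", "payload": {"motion": [{"tz": 0.001}, {"tz": 0.001}, {}]}}

```text
t: 8.57
ee_pos: [0.6023, -0.0411, 0.1264]
eef_rot: [-0.136, 3.138, -0.001]
contact_force: [-6.8, 1.0, 8.1]
grip_width: 0.679
finger_force: 40.0
```

```bash
python3 go.py
```

```text
t 8.57 tcp [ 0.6023 -0.0411  0.1264] yhead 94.9 tilt z [ 0.001 -0.001 -1.   ] q1 0.20 q6 -1.69 F [-6.8  1.   8.1] M [0.51 2.   0.05] w 0.679
```

{"api": "hand_motion", "payload": {"motion": [{"tz": -0.001}, {}, {}, {}, {}], "jaw": 1.0}}

```text
t: 8.98
ee_pos: [0.603, -0.0409, 0.1251]
eef_rot: [-0.135, 3.138, -0.0]
contact_force: [-0.2, -0.4, -0.0]
grip_width: 0.954
finger_force: 0.0
```

```bash
python3 go.py
```

```text
t 8.98 tcp [ 0.603  -0.0409  0.1251] yhead 94.9 tilt z [ 0.001 -0.    -1.   ] q1 0.20 q6 -1.68 F [-0.2 -0.4 -0. ] M [ 0.    0.04 -0.01] w 0.954
```

The cog rests on the shoulder: TCP at 0.1264 with the load taken up. Now I'll lift clear and measure the bar angle from the clear top picture.

{"api": "hand_motion", "payload": {"motion": [{"tz": -0.02}, {"tz": -0.03}, {"tz": -0.03}, {"tz": -0.03}, {}]}}

```text
t: 9.4
ee_pos: [0.6063, -0.0412, 0.2425]
eef_rot: [-0.136, 3.125, -0.002]
contact_force: [0.7, -0.1, 1.1]
grip_width: 1.002
finger_force: 0.0
```

```bash
python3 - <<'E'
from h import *
T=np.load("T.npy");g=T.mean(2)
v,u=np.mgrid[173:223,355:405]
q=g[173:223,355:405];m=(q<38)&(np.hypot(u-378.5,v-197)<12)
print(q.min(),m.sum())
P=np.array([atz("top",(a,b),.084) for a,b in zip(u[m],v[m])])
c=P.mean(0);w,V=np.linalg.eigh(np.cov((P-c).T));d=V[:,1]
print(c,np.degrees(np.arctan(d[1]/d[0])),np.sqrt(12*w))
u_=np.array([[.7098,.0091],[.6305,-.3035],[.4583,-.2625],[.5355,.0517]])
for i,j in((0,1),(3,2),(3,0),(2,1)): print(np.degrees(np.arctan2(*(u_[j]-u_[i])[::-1])))
f=ctrl.grab_frame("scene");cv2.imwrite("pics/seat.png",cv2.resize(f[90:190,170:300,::-1],None,fx=6,fy=6,interpolation=cv2.INTER_CUBIC))
E
python3 go.py .5634 -.2059 .20 49
```

```text
0.055555556 140
[ 0.56239884 -0.20169321] -35.056367003174365 [0.01766725 0.04968457]
-104.2344532403329
-103.80431279367731
-13.734200388508187
-13.392497753751094
t 9.45 tcp [ 0.6048 -0.0408  0.2391] yhead 94.9 tilt z [ 0.009  0.001 -1.   ] q1 0.20 q6 -1.68 F [-0.7  0.4 -1.3] M [0.01 0.04 0.06] w 0.997
tool delta [ 0.0558 -0.1609  0.0386] turn about z 0.802 rad (alt -2.340)
```

View pics/seat.png

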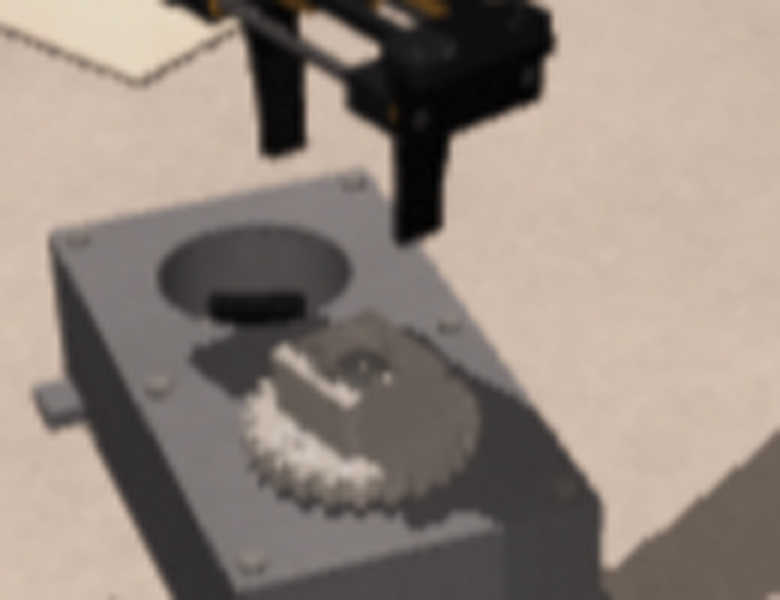

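The cog sits fully down with its flange flush over the shoulder, and the bar is visible in the well at (257,305). Bar heading is about −35°. I'll approach from the other half turn so joint 6 stays in range: move over the knob, then turn −2.47 rad.

{"api": "hand_motion", "payload": {"motion": [{"tx": 0.0112, "ty": -0.0322}, {"tx": 0.0112, "ty": -0.0322}, {"tx": 0.0112, "ty": -0.0322}, {"tx": 0.0112, "ty": -0.0322}, {"tx": 0.0112, "ty": -0.0322}, {"rz": -0.12}, {"rz": -0.12}, {"rz": -0.12}, {"rz": -0.12}, {"rz": -0.12}, {"rz": -0.12}, {"rz": -0.12}], "jaw": 0.5}}

```text
t: 10.45
ee_pos: [0.56, -0.2061, 0.2335]
eef_rot: [1.41, -2.806, -0.002]
contact_force: [-0.3, -0.1, -0.3]
grip_width: 0.499
finger_force: 0.0
```

{"api": "hand_motion", "payload": {"motion": [{"rz": -0.12}, {"rz": -0.12}, {"rz": -0.12}, {"rz": -0.12}, {"rz": -0.12}, {"rz": -0.12}, {"rz": -0.12}, {"rz": -0.12}, {"rz": -0.12}, {"rz": -0.12}, {"rz": -0.12}, {"rz": -0.12}]}}

```text
t: 11.45
ee_pos: [0.5601, -0.2061, 0.2335]
eef_rot: [2.911, -1.18, -0.003]
contact_force: [-0.7, 0.7, 0.1]
grip_width: 0.5
finger_force: 0.0
```

{"api": "hand_motion", "payload": {"motion": [{"rz": -0.12}, {"rz": -0.06}, {}, {}]}}

```text
t: 11.78
ee_pos: [0.5601, -0.2061, 0.234]
eef_rot: [3.002, -0.925, -0.003]
contact_force: [0.1, -0.7, -1.1]
grip_width: 0.501
finger_force: 0.0
```

```bash
python3 go.py .563 -.2055 .06 55
```

```text
t 11.78 tcp [ 0.5601 -0.2061  0.234 ] yhead -124.2 tilt z [-0.002  0.    -1.   ] q1 -0.08 q6 1.05 F [ 0.1 -0.7 -1.1] M [-0.02  0.14  0.02] w 0.501
tool delta [ 0.0023 -0.0022  0.174 ] turn about z 0.013 rad (alt -3.128)
```

{"api": "hand_motion", "payload": {"motion": [{"tx": 0.0023, "ty": -0.0022, "tz": 0.03, "rz": 0.013}, {"tz": 0.035}, {"tz": 0.035}, {"tz": 0.02}, {"tz": 0.015}, {"tz": 0.01}, {"tz": 0.01}, {"tz": 0.01}, {"tz": 0.005}, {}, {}]}}

```text
t: 12.7
ee_pos: [0.5639, -0.2057, 0.0654]
eef_rot: [2.997, -0.942, 0.001]
contact_force: [0.3, 0.0, -0.0]
grip_width: 0.501
finger_force: 0.0
```

```bash
python3 go.py .563 -.2055 .062 55
```

```text
t 12.70 tcp [ 0.5639 -0.2057  0.0654] yhead -124.9 tilt z [ 0.001 -0.    -1.   ] q1 -0.08 q6 1.04 F [ 0.3  0.  -0. ] M [-0.04  0.07  0.02] w 0.501
tool delta [-0.0009  0.0003  0.0034] turn about z 0.002 rad (alt -3.140)
```

{"api": "hand_motion", "payload": {"motion": [{"tz": 0.003}, {}, {}, {}, {}, {}, {}], "jaw": 0.0, "grip_force": 15}}

```text
t: 13.28
ee_pos: [0.5637, -0.2056, 0.0623]
eef_rot: [-2.997, 0.941, -0.001]
contact_force: [0.3, 1.2, 0.9]
grip_width: 0.161
finger_force: 15.0
```

```bash
python3 go.py
```

```text
t 13.28 tcp [ 0.5637 -0.2056  0.0623] yhead -124.9 tilt z [ 0. -0. -1.] q1 -0.08 q6 1.04 F [0.3 1.2 0.9] M [0.1  0.21 0.03] w 0.161
```

Opening is 14.0 mm, so the bar is gripped. Turning clockwise.

{"api": "hand_motion", "payload": {"motion": [{"rz": 0.1}, {"rz": 0.1}, {"rz": 0.1}, {"rz": 0.1}, {"rz": 0.1}, {"rz": 0.1}, {"rz": 0.1}, {"rz": 0.1}, {"rz": 0.1}, {"rz": 0.1}, {"rz": 0.1}, {}]}}

```text
t: 14.28
ee_pos: [0.5644, -0.2055, 0.0623]
eef_rot: [-2.061, 2.37, -0.002]
contact_force: [2.3, -0.4, -0.4]
grip_width: 0.16
finger_force: 15.0
```

```bash
python3 go.py
```

```text
t 14.28 tcp [ 0.5644 -0.2055  0.0623] yhead 172.0 tilt z [ 0.002 -0.    -1.   ] q1 -0.08 q6 -0.06 F [ 2.3 -0.4 -0.4] M [ 0.28 -0.29 -0.08] w 0.160
```

{"api": "hand_motion", "payload": {"motion": [{"rz": 0.04}, {"rz": 0.04}, {"rz": 0.03}, {}, {}, {}]}}

```text
t: 14.78
ee_pos: [0.5644, -0.2055, 0.0623]
eef_rot: [-1.931, 2.476, -0.002]
contact_force: [2.5, 1.9, 0.3]
grip_width: 0.162
finger_force: 15.0
```

```bash
python3 go.py
```

```text
t 14.78 tcp [ 0.5644 -0.2055  0.0623] yhead 165.9 tilt z [ 0.002 -0.    -1.   ] q1 -0.08 q6 -0.17 F [2.5 1.9 0.3] M [ 0.55 -0.64  0.1 ] w 0.162
```

{"api": "hand_motion", "payload": {"motion": [{"rz": 0.03}, {"rz": 0.02}, {}, {}]}}

```text
t: 15.12
ee_pos: [0.5643, -0.2056, 0.0623]
eef_rot: [-1.869, 2.524, -0.002]
contact_force: [3.1, 0.7, 1.1]
grip_width: 0.165
finger_force: 15.0
```

```bash
python3 go.py
```

```text
t 15.12 tcp [ 0.5643 -0.2056  0.0623] yhead 163.0 tilt z [ 0.002 -0.    -1.   ] q1 -0.08 q6 -0.22 F [3.1 0.7 1.1] M [ 0.46 -0.94  0.4 ] w 0.165
```

{"api": "hand_motion", "payload": {"motion": [{}, {}, {}, {}], "jaw": 0.5}}

```text
t: 15.45
ee_pos: [0.5623, -0.2058, 0.0616]
eef_rot: [1.865, -2.526, -0.003]
contact_force: [1.0, 0.3, -0.0]
grip_width: 0.386
finger_force: 0.0
```

{"api": "hand_motion", "payload": {"motion": [{"tz": -0.01}, {"tz": -0.02}, {"tz": -0.03}, {"tz": -0.035}, {"tz": -0.035}, {"tz": -0.035}, {}]}}

```text
t: 16.03
ee_pos: [0.5671, -0.2071, 0.2367]
eef_rot: [-1.863, 2.518, -0.02]
contact_force: [0.6, 0.4, 1.1]
grip_width: 0.501
finger_force: 0.0
```

```bash
python3 go.py
```

```text
t 16.03 tcp [ 0.5671 -0.2071  0.2367] yhead 163.0 tilt z [ 0.015 -0.005 -1.   ] q1 -0.08 q6 -0.22 F [0.6 0.4 1.1] M [ 0.02 -0.    0.03] w 0.501
```

Torque rose to 0.4 N m, so the knob reached its stop. I'll back the arm off and verify from above.

{"api": "hand_motion", "payload": {"motion": [{"tx": 0.035}, {"tx": 0.035}, {"tx": 0.035}, {"tx": 0.035}, {"tx": 0.035}, {"tx": 0.035}, {"tx": 0.035}, {"tx": 0.035}, {"tx": 0.035}, {}, {}]}}

```text
t: 16.95
ee_pos: [0.4695, -0.5082, 0.2265]
eef_rot: [1.862, -2.53, -0.002]
contact_force: [0.7, 0.4, -0.4]
grip_width: 0.498
finger_force: 0.0
```

```bash
python3 - <<'E'
from h import *
f=ctrl.grab_frame("top");g=ctrl.grab_frame("scene")
a=cv2.resize(f[145:235,275:415,::-1],None,fx=5,fy=5,interpolation=cv2.INTER_CUBIC)
cv2.imwrite("pics/end.png",a)
E
```

View pics/end.png

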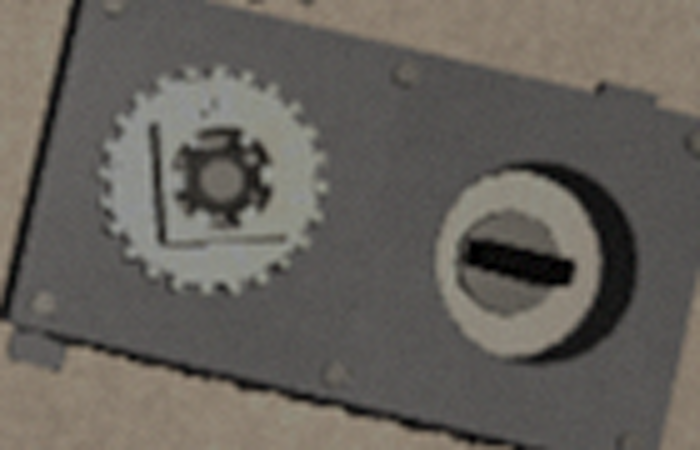

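The cog is seated and centred on the hub at (217,180), its rib at (207,105) in line with the master spline. The bar at (520,262) lies along the unit's long axis, which means it is at the stop.

```bash
python3 -c "
from plant import ctrl
print(ctrl.job_done())"
```

```text
the job is handed in; nothing more can be done
None
```

The cog is fully seated on the hub's shoulder with its wide groove on the wide spline, the knob is turned clockwise to its stop, and the job was handed in at about 17 s; no verdict came back.

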